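# Find the brake lever that holds pressure and keep it pressed

## Task

The two brake levers off the loading trolley are clamped on the bench with their outlets plugged, and one has worn seals. With the outside of your fingers press each lever in towards its bar until it goes no further: the worn one comes right in to the grip, and has to be let spring out again, while the sound one stops short of it. Finish while still holding the sound lever firmly in at its stop for the leak-down check; use no great force, do not pinch the lever against its bar, and leave everything else as it lies.

Things in the scene. Friction and masses are not known exactly. Their poses are not given: they have to be found in the camera images.
- stand_a: heavy grey bench stand, bolted down (one of two alike): base 120 x 96 x 10 mm, post in the middle, clamp on top up to 149 mm. Origin: on the worktop under the clamp. Its y axis points along the handle bar towards the open grip end, z up; its -x side is the lever's side (robot's side). In its frame: bar axis at x=0, z=130 mm, lever pivot at (-34, 45, 130) mm; black brake body (cylinder, flat-topped reservoir) along the lever side from y=-49 to 52 mm, up to z=159 mm
- bar_a: handle bar held by stand_a: 22 mm steel tube, parallel to the worktop 130 mm up, with a black ribbed rubber grip of 33 mm diameter from 70 to 192 mm along it. Origin: on the bar axis, straight above the stand's origin; y runs along the bar to the grip end
- lever_a (a joint): lever of stand_a: 0 let go (sprung out), grows in rad as it is pressed towards the bar about the upright pivot pin. A light spring pushes back with 1.5 N (let go) to 3 N (right in) at the press point; where the lever comes to its stop it stands rigid; a firm hold there is 6 to 25 N. At 0.20 the ball end is still 19 mm from the grip; at 0.336 it lies against the grip. One of the two levers stops at 0.20, the other only at 0.336; which one cannot be seen, only felt
- pad_a (a point): press point of the aluminium lever on stand_a: on the outer face (turned away from the bar, to the robot) of the blade, 130 mm above the worktop, at lever let go 66 mm out from the bar axis and 135 mm along the bar; 96 mm from the pivot. It moves with the lever, and its axes turn with it (parallel to the stand's when let go). The blade is 15 mm high, 9 mm thick, about 135 mm from the pivot to the ball end (17 mm), and nearly straight for 25 mm either side of this point
- stand_b: heavy grey bench stand, bolted down (one of two alike): base 120 x 96 x 10 mm, post in the middle, clamp on top up to 149 mm. Origin: on the worktop under the clamp. Its y axis points along the handle bar towards the open grip end, z up; its -x side is the lever's side (robot's side). In its frame: bar axis at x=0, z=130 mm, lever pivot at (-34, 45, 130) mm; black brake body (cylinder, flat-topped reservoir) along the lever side from y=-49 to 52 mm, up to z=159 mm
- bar_b: handle bar held by stand_b: 22 mm steel tube, parallel to the worktop 130 mm up, with a black ribbed rubber grip of 33 mm diameter from 70 to 192 mm along it. Origin: on the bar axis, straight above the stand's origin; y runs along the bar to the grip end
- lever_b (a joint): lever of stand_b: 0 let go (sprung out), grows in rad as it is pressed towards the bar about the upright pivot pin. A light spring pushes back with 1.5 N (let go) to 3 N (right in) at the press point; where the lever comes to its stop it stands rigid; a firm hold there is 6 to 25 N. At 0.20 the ball end is still 19 mm from the grip; at 0.336 it lies against the grip. One of the two levers stops at 0.20, the other only at 0.336; which one cannot be seen, only felt
- pad_b (a point): press point of the aluminium lever on stand_b: on the outer face (turned away from the bar, to the robot) of the blade, 130 mm above the worktop, at lever let go 66 mm out from the bar axis and 135 mm along the bar; 96 mm from the pivot. It moves with the lever, and its axes turn with it (parallel to the stand's when let go). The blade is 15 mm high, 9 mm thick, about 135 mm from the pivot to the ball end (17 mm), and nearly straight for 25 mm either side of this point
- spanner: steel spanner, 150 mm, lying near the stands; leave it. Origin: centre of its underside
- marker: white felt marker with a black cap, 17 x 137 x 19 mm, lying near the stands; leave it. Origin: centre of its underside
- mug: white mug, 78 x 110 x 97 mm, behind the stands; leave it. Origin: centre of its underside
- tape_roll: roll of clear packing tape lying flat, 93 mm wide, 48 mm high, behind on the left; leave it. Origin: centre of its underside
- cutter: yellow box cutter, 19 x 173 x 17 mm, front left; leave it. Origin: centre of its underside

How it is judged:
On the way, in this order (a step that is already met when the one before it is completed fails the run):
1. the worn lever (whichever it is) is pressed right in to the grip with the fingers (((value of joint lever_a above 0.29 rad and contact force between the fingers and lever_a above 1 N) or (value of joint lever_b above 0.29 rad and contact force between the fingers and lever_b above 1 N))), for 0.2 s.
2. that lever is let go and springs out again (value of joint each of lever_a, lever_b below 0.03 rad), for 0.1 s.
3. the sound lever is pressed in firmly to its stop with the fingers (((value of joint lever_a between 0.18 and 0.23 rad and contact force between the fingers and lever_a above 5 N) or (value of joint lever_b between 0.18 and 0.23 rad and contact force between the fingers and lever_b above 5 N))), for 0.3 s.
At the end, for the whole second after the job is handed in: the fingers still hold the sound lever at its stop (0.20 rad; 0.18 to 0.23 accepted) with 5 to 40 N; the worn lever is out again (under 0.03 rad) ((((value of joint lever_a between 0.18 and 0.23 rad and contact force between the fingers and lever_a above 5 N) and contact force between the fingers and lever_a below 40 N and value of joint lever_b below 0.03 rad) or ((value of joint lever_b between 0.18 and 0.23 rad and contact force between the fingers and lever_b above 5 N) and contact force between the fingers and lever_b below 40 N and value of joint lever_a below 0.03 rad))); the arm keeps its last pose, push and grip.
It fails at once if a lever is forced (over 50 N) (contact force between the fingers and lever_a above 50 N or contact force between the fingers and lever_b above 50 N).
It fails at once if a lever is pinched against its bar (a finger bears on the bar with over 4 N) (contact force between the fingers and bar_a above 4 N or contact force between the fingers and bar_b above 4 N).
It fails at once if one of the loose things is shifted by more than 25 mm or lifted (distance of any of spanner, marker, mug, tape_roll, cutter from where it was at the start of the episode above 0.025 m).
It also fails if it takes over 64 s, if anything falls off the work surface, if the arm or the gripper's body presses on something with over 40 N, if the wrist force passes 120 N, or if a joint passes its speed limit or range.

## Robot

A 6-joint arm with a two-finger parallel gripper is mounted at the origin on a cart in front of the work surface, level with it; the furniture and walls round the work are solid. World frame = base frame: x ahead of the robot, y to its left, z up, the work surface at z = 0. Lengths are in m, angles in rad, forces in N, time in s.
With the tool pointing down it reaches from about 0.25 to 0.725 m from the base axis. Payload 4 kg.
Tool frame: the origin (TCP) lies midway between the tips of the shut fingers; the grasp point (between the pads) lies bot.tcp_to_grasp behind it (bot.tcp_to_grasp is the distance from the TCP to the grasp point, in m); z points along the fingers, y is the line along which they close (so a half turn about z gives the same grasp; the last joint's range is limited). The gripper opens to 85 mm and grips with 20 to 120 N. Pads are 22 mm wide; open, the fingers measure 114 mm over their backs; the gripper's body (76 mm by 85 mm) begins 54 mm behind the grasp point. The pads swing forward as they close: fully open they stand 13 mm farther back than shut.
Start: joints at [1.187, 0.241, 0.005, 1.335, 0, 1.571], TCP at [0.187, 0.464, 0.231] pointing down, gripper open.
Joint ranges: [-2.72, 2.72], [-1.05, 1.87], [-1.09, 1.28], [-1.99, 2.15], [-1.42, 1.44], [-3.14, 3.14]. Speed limits (rad/s): [2.79, 2.79, 3.14, 3.14, 3.14, 3.14].

## Interface

Orientations are given as a unit quaternion [x, y, z, w].
In Python, from workcell import readout, camera, bot gives the robot as it stands. The module is installed in compiled form; this text tells all that it offers.
- The arm moves only by the tool jog_arm, never from a script. Its argument "motion" is a list of rows, each an object of numbers: "x", "y", "z": the shift along the tool's x, y, z in mm; "spin": the turn about the tool's z in degrees; "fingers": the closure, from -1 (fully open) to 1 (shut). A call has 1 to 8 rows; each row is the pose to reach, as a shift and turn from the pose commanded when the call began, along the tool's axes at that moment; what a row does not reach only later rows make up. A row lasts 1/8 s, in which the tool goes at most 62.5 mm and 10.7 degrees, less where a joint would pass 70% of its speed; a pose out of reach is approached as far as the arm can. A call with a gripper value outside its range is refused whole. The fingers move at their own pace and stop on an object; the grip force is fixed at half the most. Time passes only in rows, so rows that repeat a pose let the fingers close. It gives the time, the measured TCP pose, the force, the opening and the grip force at its end, in the units of the state.
- readout.get_obs(): the state, without advancing time (a new reading comes with each control period).
- camera(name): name is "side" or "top" or "wrist"; returns a dict with "pixels" (400x640x3 uint8, red, green, blue), "K" (3x3 intrinsics, pixels), "rvec" (rotation vector, rad) and "tvec" (3), from world to camera coordinates, as OpenCV has them. Camera axes: x right, y down, z forward; pixel columns grow to the right and rows downward; lengths in m; the calibration is good to about 2 mm. A picture is of the moment at which its call begins. There is no depth.
- bot.job_done(): hands the job in; it is judged then, once.
The state is a dict: "clock": time; "joint_pos": joint angles; "joint_vel": joint speeds; "tau": joint torques, N m; "eef_pos": TCP position; "tool_rot": TCP orientation; "ft_force": force on the tool from outside, world axes, zero at the start; "ft_torque": the same for the moment, N m; "grip_width": finger opening in m; "grasp_force": force on a finger pad.
Only numpy, scipy, OpenCV 4.12 (cv2) and the standard library are available. Lean on these libraries where they do the work, as an engineer would, in place of code of your own. Each camera call takes 0.05 s, during which the arm holds its last target. There are 200 camera calls.

## Working session

There is one attempt and no reset: what is moved stays moved. The work goes in short steps, Python scripts to look and compute and a tool call to move; the robot and the scene stay as the last step left them, time stands still between calls to the robot, and variables do not carry over. Pictures are saved under pics/ and viewed, at most 10 in all, crops included, and the job is handed in when it is done.

Besides the shell and the picture viewer there is one more tool, called after "Call:" as name(argument=value, ...) on one line, values as JSON. jog_arm: Moves the arm, as the interface text tells. Its arguments: {"type":"object","properties":{"motion":{"type":"array"}},"required":["motion"]}

```bash
mkdir -p pics
python3 - <<'E'
from workcell import readout,camera,bot
import cv2,numpy as np
o=readout.get_obs();print({k:np.round(v,3) for k,v in o.items()},bot.tcp_to_grasp)
for n in("top","side"):
    c=camera(n);cv2.imwrite(f"pics/{n}0.png",c["pixels"][:,:,::-1]);print(n,c["K"],c["rvec"],c["tvec"])
E
```

```text
{'clock': np.float64(0.0), 'joint_pos': array([ 1.187,  0.241,  0.004,  1.335, -0.   ,  1.571]), 'joint_vel': array([ 0.   ,  0.   ,  0.   , -0.001,  0.001, -0.001]), 'tau': array([ 1.0000e-03, -3.7232e+01,  2.5241e+01,  1.7000e-02,  0.0000e+00,
       -0.0000e+00]), 'eef_pos': array([0.187, 0.463, 0.23 ]), 'tool_rot': array([ 0.191,  0.982, -0.001, -0.   ]), 'ft_force': array([-0.772, -0.218, -0.426]), 'ft_torque': array([ 0.027,  0.038, -0.007]), 'grasp_force': np.float64(0.0), 'grip_width': np.float64(0.085)} 0.0187
top [[498.4546383    0.         331.54057364]
 [  0.         498.4546383  195.55633282]
 [  0.           0.           1.        ]] [ 2.13663815 -2.09431478  0.2118962 ] [0.07165897 0.59794513 1.22944085]
side [[375.42679802   0.         325.5501903 ]
 [  0.         375.42679802 195.87217082]
 [  0.           0.           1.        ]] [ 2.0983247  -0.05372213  0.00249538] [-0.58904272  0.14854125  0.90717483]
```

View pics/top0.png

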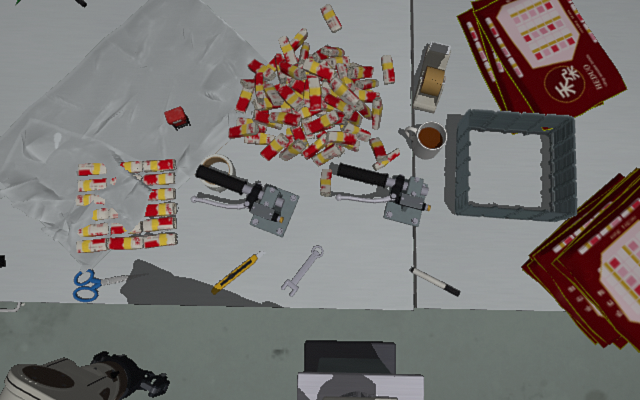

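View pics/side0.png

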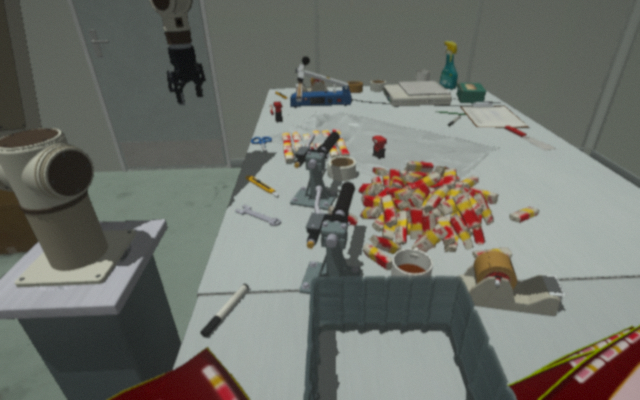

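The top view shows two stands, with clamps near (268,205) and (403,195). Their bars point left, grip ends are near (200,172) and (340,170), and the levers are on the lower side. I'll zoom in on these.

Run:
```python
import cv2
a=cv2.imread("pics/top0.png")
l=cv2.resize(a[150:245,185:305],None,fx=6,fy=6,interpolation=cv2.INTER_CUBIC)
r=cv2.resize(a[150:245,320:440],None,fx=6,fy=6,interpolation=cv2.INTER_CUBIC)
cv2.imwrite("pics/l.png",l);cv2.imwrite("pics/r.png",r)
```

```text
(no output)
```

View pics/l.png

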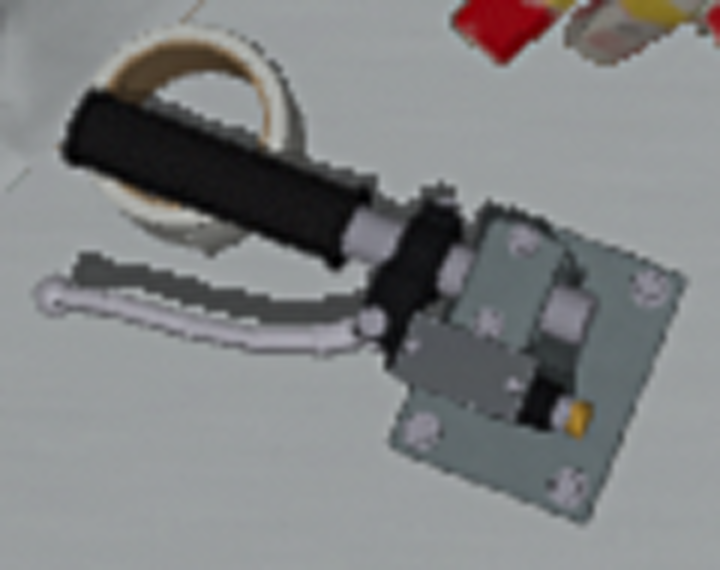

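View pics/r.png

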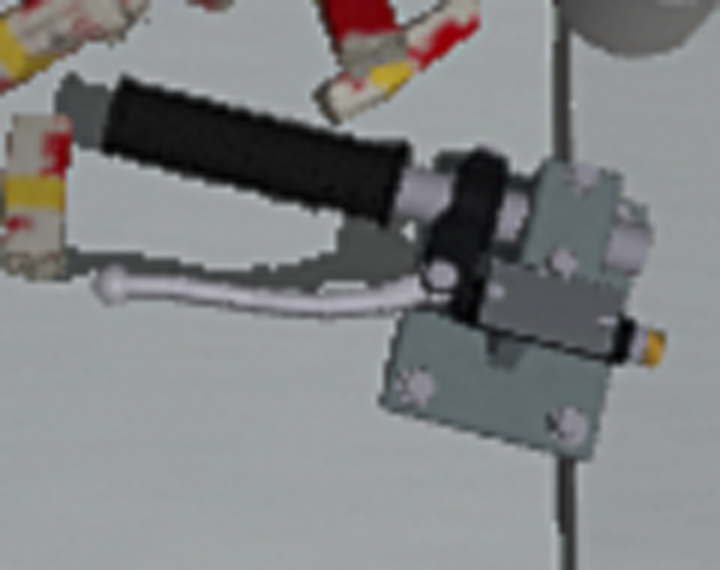

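Both crops give clear grip-end corners, pivots and base corners, so I'll fit each stand's x, y and yaw to those points.

```bash
cat > h.py <<'E'
import numpy as np,cv2
from scipy.optimize import least_squares
def fit(cam,pts,px):
    pts=np.array(pts,float)/1000;px=np.array(px,float)
    def w(p):
        c,s=np.cos(p[2]),np.sin(p[2])
        return np.c_[p[0]+c*pts[:,0]-s*pts[:,1],p[1]+s*pts[:,0]+c*pts[:,1],pts[:,2]]
    f=lambda p:(cv2.projectPoints(w(p),cam["rvec"],cam["tvec"],cam["K"],None)[0][:,0]-px).ravel()
    r=least_squares(f,[.5,.1,0.1]);return r.x,r.fun.reshape(-1,2)
def tow(p,q):
    c,s=np.cos(p[2]),np.sin(p[2]);q=np.array(q)/1000
    return np.array([p[0]+c*q[0]-s*q[1],p[1]+s*q[0]+c*q[1],q[2]])
E
python3 - <<'E'
from workcell import camera
from h import *
c=camera("top")
L=fit(c,[(0,192,130),(0,70,130),(-34,45,141),(-60,-48,10),(60,-48,10),(-60,48,10)],np.array([(82,125),(355,222),(370,322),(585,522),(685,280),(392,440)])/6+[184.6,149.6])
R=fit(c,[(0,192,130),(0,70,130),(-34,45,141),(-60,-48,10),(-60,48,10)],np.array([(112,115),(398,183),(440,275),(595,458),(382,408)])/6+[319.6,149.6])
for p,e in(L,R):
    print(p.round(4),np.degrees(p[2]).round(1),e.round(1).tolist(),"pad",tow(p,(-66,135,130)).round(4),"pivot",tow(p,(-34,45,130)).round(4))
E
```

```text
[ 0.5686  0.2349 -0.3839] -22.0 [[0.3, -0.6], [-0.4, 2.2], [-0.3, 1.2], [-0.2, -0.7], [1.5, -1.2], [-0.9, -1.1]] pad [0.5579 0.3847 0.13  ] pivot [0.5539 0.2893 0.13  ]
[ 0.6012 -0.1176 -0.2607] -14.9 [[0.1, -0.3], [0.1, 1.8], [0.0, 1.3], [-0.4, -0.7], [0.2, -2.3]] pad [0.5722 0.0299 0.13  ] pivot [ 0.58   -0.0653  0.13  ]
```

```bash
cat >> h.py <<'E'
from scipy.spatial.transform import Rotation as Ro
PL=np.array([.5686,.2349,-.3839]);PR=np.array([.6012,-.1176,-.2607])
def plan(o,P,q):
    R=Ro.from_quat(o["tool_rot"]);d=tow(P,q)-o["eef_pos"];t=R.inv().apply(d)*1000
    X=R.apply([1,0,0]);sx=np.array([np.cos(P[2]),np.sin(P[2]),0])
    print("stand-frame TCP mm",(Ro.from_euler('z',-P[2]).apply(o["eef_pos"]-[P[0],P[1],0])*1000).round(1),"move",t.round(1),
     "spin needed for tool x=-stand x",np.degrees(np.arctan2(*(R.inv().apply(-sx)[1::-1]))).round(1),"F stand",Ro.from_euler('z',-P[2]).apply(o["ft_force"]).round(2))
E
python3 - <<'E'
from workcell import readout
from h import *
o=readout.get_obs();plan(o,PL,(-105,138,105));plan(o,PR,(-105,138,105))
E
```

```text
stand-frame TCP mm [-439.3   68.8  230.6] move [-334.3   69.4  125.5] spin needed for tool x=-stand x 0.0 F stand [-0.51  0.02  0.59]
stand-frame TCP mm [-549.9  454.4  230.6] move [-480.4 -259.2  126. ] spin needed for tool x=-stand x -7.1 F stand [-0.5   0.08  0.59]
```

Call:
jog_arm(motion=[{"x": -55,"y": 12,"fingers": 1},{"x": -110,"y": 24,"z": 15,"fingers": 1},{"x": -165,"y": 36,"z": 35,"fingers": 1},{"x": -215,"y": 48,"z": 60,"fingers": 1},{"x": -265,"y": 60,"z": 90,"fingers": 1},{"x": -300,"y": 69,"z": 115,"fingers": 1},{"x": -325,"y": 69,"z": 125,"fingers": 1},{"x": -325,"y": 69,"z": 125,"fingers": 1}])

```text
validation failed for argument at $.mo...
```

Run:
```python
from workcell import readout,camera
from h import *
plan(readout.get_obs(),PL,(-78,138,105))
a=cv2.resize(camera("top")["pixels"][150:245,185:305,::-1],None,fx=5,fy=5,interpolation=cv2.INTER_CUBIC)
w=cv2.resize(camera("wrist")["pixels"][:,:,::-1],(640,400))
cv2.imwrite("pics/c1.png",np.vstack([cv2.resize(a,(560,443))[:200],]) if 0 else a);cv2.imwrite("pics/w1.png",w)
```

```text
stand-frame TCP mm [-439.3   68.8  230.6] move [-361.3   69.4  125.5] spin needed for tool x=-stand x 0.0 F stand [-0.51  0.02  0.59]
```

View pics/w1.png

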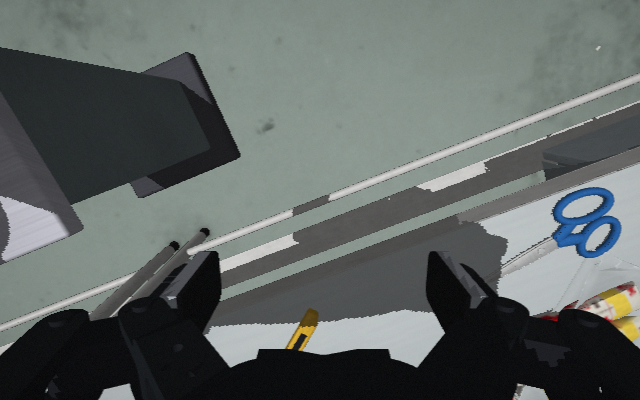

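The move was refused and the arm stayed at its start pose: the wrist view shows the open fingers over the front edge and the cutter near (300,330). I'll give every key in each row.

Call:
jog_arm(motion=[{"x": -55,"y": 12,"z": 0,"spin": 0,"fingers": 1},{"x": -110,"y": 24,"z": 15,"spin": 0,"fingers": 1},{"x": -165,"y": 36,"z": 35,"spin": 0,"fingers": 1},{"x": -215,"y": 48,"z": 60,"spin": 0,"fingers": 1},{"x": -265,"y": 60,"z": 90,"spin": 0,"fingers": 1},{"x": -300,"y": 69,"z": 115,"spin": 0,"fingers": 1},{"x": -325,"y": 69,"z": 125,"spin": 0,"fingers": 1},{"x": -325,"y": 69,"z": 125,"spin": 0,"fingers": 1}])

```text
clock: 1.25
eef_pos: [0.5152, 0.4045, 0.1051]
tool_rot: [0.192, 0.981, -0.001, -0.001]
ft_force: [-0.9, 0.3, 0.3]
grip_width: -0.0001
grasp_force: 0.0
```

Run:
```python
from workcell import readout,camera
from h import *
plan(readout.get_obs(),PL,(-78,138,105))
a=cv2.resize(camera("top")["pixels"][150:245,185:305,::-1],None,fx=4,fy=4,interpolation=cv2.INTER_CUBIC)
w=camera("wrist")["pixels"][150:,100:580,::-1]
cv2.imwrite("pics/c2.png",np.vstack([cv2.resize(a,(420,333)),cv2.resize(w,(420,219))]))
```

```text
stand-frame TCP mm [-113.   137.2  105.1] move [-35.    0.9   0.1] spin needed for tool x=-stand x -0.1 F stand [-0.96 -0.08  0.3 ]
```

View pics/c2.png

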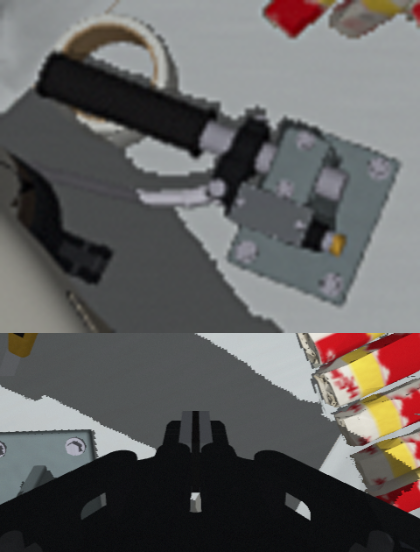

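The fingers are shut at about (95,262) in the top crop, clear of the shaded lever. Pressing in now.

Call:
jog_arm(motion=[{"x": -10,"y": 0,"z": 0,"spin": 0,"fingers": 1},{"x": -20,"y": 0,"z": 0,"spin": 0,"fingers": 1},{"x": -28,"y": 0,"z": 0,"spin": 0,"fingers": 1},{"x": -34,"y": 0,"z": 0,"spin": 0,"fingers": 1},{"x": -40,"y": 0,"z": 0,"spin": 0,"fingers": 1},{"x": -44,"y": 0,"z": 0,"spin": 0,"fingers": 1},{"x": -46,"y": 0,"z": 0,"spin": 0,"fingers": 1},{"x": -46,"y": 0,"z": 0,"spin": 0,"fingers": 1}])

```text
clock: 2.35
eef_pos: [0.5569, 0.3889, 0.1062]
tool_rot: [0.191, 0.982, 0.0, -0.0]
ft_force: [-1.5, 2.3, 0.5]
grip_width: 0.0001
grasp_force: 1.1
```

Call:
jog_arm(motion=[{"x": -2,"y": 0,"z": 0,"spin": 0,"fingers": 1},{"x": -4,"y": 0,"z": 0,"spin": 0,"fingers": 1},{"x": -5,"y": 0,"z": 0,"spin": 0,"fingers": 1},{"x": -5,"y": 0,"z": 0,"spin": 0,"fingers": 1}])

```text
clock: 2.85
eef_pos: [0.5617, 0.3869, 0.1063]
tool_rot: [0.191, 0.982, 0.0, -0.0]
ft_force: [-1.5, 3.3, -0.3]
grip_width: -0.0002
grasp_force: 1.4
```

Call:
jog_arm(motion=[{"x": -1,"y": 0,"z": 0,"spin": 0,"fingers": 1},{"x": -2,"y": 0,"z": 0,"spin": 0,"fingers": 1},{"x": -3,"y": 0,"z": 0,"spin": 0,"fingers": 1},{"x": -3,"y": 0,"z": 0,"spin": 0,"fingers": 1}])

```text
clock: 3.35
eef_pos: [0.5646, 0.3857, 0.1063]
tool_rot: [0.191, 0.982, 0.0, 0.0]
ft_force: [-1.6, 3.6, -0.9]
grip_width: 0.0001
grasp_force: 1.6
```

Call:
jog_arm(motion=[{"x": -1,"y": 0,"z": 0,"spin": 0,"fingers": 1},{"x": -2,"y": 0,"z": 0,"spin": 0,"fingers": 1},{"x": -2,"y": 0,"z": 0,"spin": 0,"fingers": 1}])

```text
clock: 3.72
eef_pos: [0.5664, 0.3849, 0.1063]
tool_rot: [0.191, 0.982, 0.0, 0.0]
ft_force: [-1.9, 3.5, -0.6]
grip_width: -0.0002
grasp_force: 1.6
```

Call:
jog_arm(motion=[{"x": -1,"y": 0,"z": 0,"spin": 0,"fingers": 1},{"x": -2,"y": 0,"z": 0,"spin": 0,"fingers": 1},{"x": -2,"y": 0,"z": 0,"spin": 0,"fingers": 1}])

```text
clock: 4.1
eef_pos: [0.5683, 0.3842, 0.1063]
tool_rot: [0.191, 0.982, 0.0, 0.0]
ft_force: [-1.9, 4.5, -0.1]
grip_width: -0.0001
grasp_force: 1.7
```

Call:
jog_arm(motion=[{"x": -1,"y": 0,"z": 0,"spin": 0,"fingers": 1},{"x": -2,"y": 0,"z": 0,"spin": 0,"fingers": 1},{"x": -3,"y": 0,"z": 0,"spin": 0,"fingers": 1},{"x": -3,"y": 0,"z": 0,"spin": 0,"fingers": 1}])

```text
clock: 4.6
eef_pos: [0.5711, 0.383, 0.1063]
tool_rot: [0.191, 0.982, 0.0, 0.0]
ft_force: [-2.8, 4.1, -0.6]
grip_width: 0.0
grasp_force: 1.8
```

Call:
jog_arm(motion=[{"x": -1,"y": 0,"z": 0,"spin": 0,"fingers": 1},{"x": -2,"y": 0,"z": 0,"spin": 0,"fingers": 1},{"x": -2,"y": 0,"z": 0,"spin": 0,"fingers": 1}])

```text
clock: 4.97
eef_pos: [0.5729, 0.3823, 0.1063]
tool_rot: [0.191, 0.982, 0.0, 0.0]
ft_force: [-2.1, 4.3, -1.2]
grip_width: -0.0001
grasp_force: 1.9
```

Call:
jog_arm(motion=[{"x": -1,"y": 0,"z": 0,"spin": 0,"fingers": 1},{"x": -2,"y": 0,"z": 0,"spin": 0,"fingers": 1},{"x": -2,"y": 0,"z": 0,"spin": 0,"fingers": 1}])

```text
clock: 5.35
eef_pos: [0.5748, 0.3816, 0.1063]
tool_rot: [0.191, 0.982, 0.0, 0.0]
ft_force: [-2.5, 4.5, -1.5]
grip_width: 0.0003
grasp_force: 2.0
```

Call:
jog_arm(motion=[{"x": -1,"y": 0,"z": 0,"spin": 0,"fingers": 1},{"x": -2,"y": 0,"z": 0,"spin": 0,"fingers": 1},{"x": -2,"y": 0,"z": 0,"spin": 0,"fingers": 1}])

```text
clock: 5.72
eef_pos: [0.576, 0.3812, 0.1063]
tool_rot: [0.191, 0.982, 0.0, -0.001]
ft_force: [-2.9, 5.3, -0.5]
grip_width: 0.0001
grasp_force: 2.7
```

Call:
jog_arm(motion=[{"x": -1,"y": 0,"z": 0,"spin": 0,"fingers": 1},{"x": -1,"y": 0,"z": 0,"spin": 0,"fingers": 1},{"x": -1,"y": 0,"z": 0,"spin": 0,"fingers": 1}])

```text
clock: 6.1
eef_pos: [0.5761, 0.3812, 0.1063]
tool_rot: [0.19, 0.982, 0.0, -0.001]
ft_force: [-5.3, 6.3, 0.2]
grip_width: 0.0
grasp_force: 3.7
```

Travel of over 20 mm, then a rigid stall, means this one is worn and right in at the grip. I'll release it and back off.

Call:
jog_arm(motion=[{"x": 15,"y": 0,"z": 0,"spin": 0,"fingers": 1},{"x": 40,"y": 0,"z": 0,"spin": 0,"fingers": 1},{"x": 70,"y": 0,"z": -10,"spin": 0,"fingers": 1},{"x": 100,"y": 0,"z": -40,"spin": 0,"fingers": 1},{"x": 110,"y": 0,"z": -80,"spin": 0,"fingers": 1},{"x": 110,"y": 0,"z": -80,"spin": 0,"fingers": 1}])

```text
clock: 6.85
eef_pos: [0.4767, 0.4226, 0.191]
tool_rot: [0.19, 0.982, 0.002, 0.003]
ft_force: [0.1, -0.7, 0.4]
grip_width: -0.0002
grasp_force: 0.0
```

Run:
```python
from workcell import readout,camera
from h import *
plan(readout.get_obs(),PR,(-113,138,105))
a=camera("top")["pixels"][150:245,185:305,::-1]
cv2.imwrite("pics/c3.png",cv2.resize(a,None,fx=5,fy=5,interpolation=cv2.INTER_CUBIC))
```

```text
stand-frame TCP mm [-259.5  489.8  191. ] move [-187.9 -331.8   85.1] spin needed for tool x=-stand x -7.0 F stand [ 0.32 -0.67  0.37]
```

View pics/c3.png

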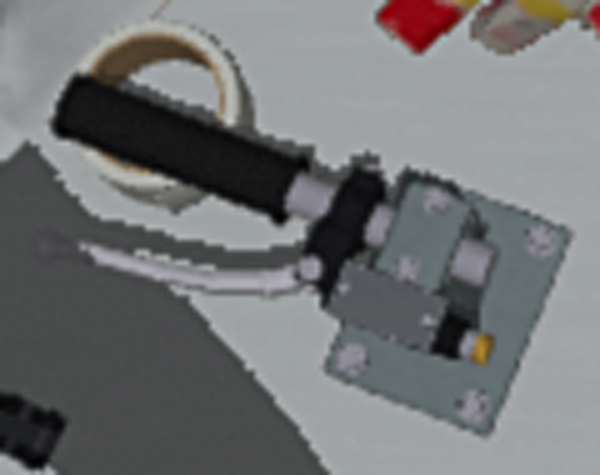

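The left lever is back out, with its ball at (45,243) and the blade where it was at the start. Moving across to the right-hand lever.

Call:
jog_arm(motion=[{"x": 0,"y": -50,"z": 0,"spin": 0,"fingers": 1},{"x": -20,"y": -105,"z": 0,"spin": -2,"fingers": 1},{"x": -50,"y": -155,"z": 0,"spin": -4,"fingers": 1},{"x": -80,"y": -205,"z": 0,"spin": -6,"fingers": 1},{"x": -110,"y": -255,"z": 0,"spin": -7,"fingers": 1},{"x": -140,"y": -300,"z": 10,"spin": -7,"fingers": 1},{"x": -165,"y": -332,"z": 40,"spin": -7,"fingers": 1},{"x": -175,"y": -332,"z": 85,"spin": -7,"fingers": 1}])

```text
clock: 7.9
eef_pos: [0.5141, 0.0443, 0.1005]
tool_rot: [0.133, 0.991, -0.001, 0.001]
ft_force: [0.1, 0.4, -0.5]
grip_width: 0.0002
grasp_force: 0.0
```

Call:
jog_arm(motion=[{"x": 0,"y": 0,"z": 0,"spin": 0,"fingers": 1},{"x": 0,"y": 0,"z": 0,"spin": 0,"fingers": 1}])

```text
clock: 8.15
eef_pos: [0.5131, 0.0481, 0.1016]
tool_rot: [0.131, 0.991, -0.0, -0.0]
ft_force: [1.0, 0.1, 0.1]
grip_width: -0.0001
grasp_force: 0.0
```

Run:
```python
from workcell import readout,camera
from h import *
plan(readout.get_obs(),PR,(-78,138,105))
a=camera("top")["pixels"][150:245,320:440,::-1]
cv2.imwrite("pics/c4.png",cv2.resize(a,None,fx=5,fy=5,interpolation=cv2.INTER_CUBIC))
```

```text
stand-frame TCP mm [-127.8  137.4  101.6] move [-49.8   0.7  -3.4] spin needed for tool x=-stand x -0.1 F stand [0.99 0.36 0.11]
```

View pics/c4.png

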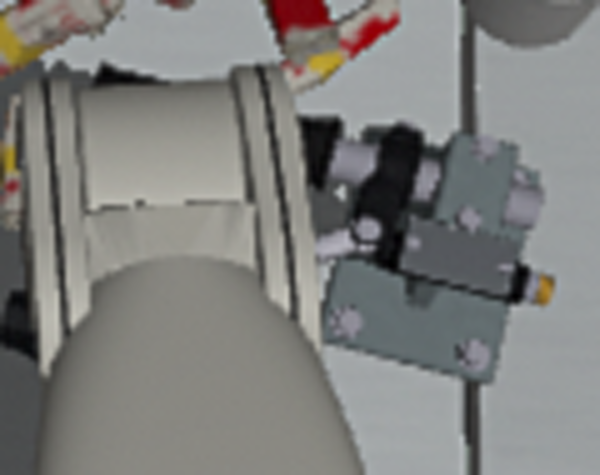

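The arm hides the lever here, but the clearance is as planned, so I'll go on by feel.

Call:
jog_arm(motion=[{"x": -12,"y": 0,"z": -3,"spin": 0,"fingers": 1},{"x": -24,"y": 0,"z": -3,"spin": 0,"fingers": 1},{"x": -36,"y": 0,"z": -3,"spin": 0,"fingers": 1},{"x": -46,"y": 0,"z": -3,"spin": 0,"fingers": 1},{"x": -52,"y": 0,"z": -3,"spin": 0,"fingers": 1},{"x": -57,"y": 0,"z": -3,"spin": 0,"fingers": 1},{"x": -58,"y": 0,"z": -3,"spin": 0,"fingers": 1},{"x": -58,"y": 0,"z": -3,"spin": 0,"fingers": 1}])

```text
clock: 9.2
eef_pos: [0.5688, 0.0334, 0.1039]
tool_rot: [0.13, 0.991, 0.0, -0.001]
ft_force: [-1.8, 2.4, -0.8]
grip_width: 0.0001
grasp_force: 1.0
```

Call:
jog_arm(motion=[{"x": -1,"y": 0,"z": 0,"spin": 0,"fingers": 1},{"x": -2,"y": 0,"z": 0,"spin": 0,"fingers": 1},{"x": -3,"y": 0,"z": 0,"spin": 0,"fingers": 1},{"x": -3,"y": 0,"z": 0,"spin": 0,"fingers": 1}])

```text
clock: 9.7
eef_pos: [0.5724, 0.0325, 0.1044]
tool_rot: [0.13, 0.991, 0.0, 0.0]
ft_force: [-1.8, 2.8, -0.7]
grip_width: 0.0
grasp_force: 1.1
```

Call:
jog_arm(motion=[{"x": -1,"y": 0,"z": 0,"spin": 0,"fingers": 1},{"x": -2,"y": 0,"z": 0,"spin": 0,"fingers": 1},{"x": -2,"y": 0,"z": 0,"spin": 0,"fingers": 1}])

```text
clock: 10.07
eef_pos: [0.5744, 0.032, 0.1044]
tool_rot: [0.13, 0.991, 0.0, 0.0]
ft_force: [-2.2, 1.9, 0.4]
grip_width: 0.0002
grasp_force: 1.4
```

Call:
jog_arm(motion=[{"x": -1,"y": 0,"z": 0,"spin": 0,"fingers": 1},{"x": -2,"y": 0,"z": 0,"spin": 0,"fingers": 1},{"x": -2,"y": 0,"z": 0,"spin": 0,"fingers": 1}])

```text
clock: 10.45
eef_pos: [0.5763, 0.0315, 0.1043]
tool_rot: [0.13, 0.991, 0.0, 0.0]
ft_force: [-3.1, 2.7, 0.3]
grip_width: -0.0
grasp_force: 1.5
```

Call:
jog_arm(motion=[{"x": -1,"y": 0,"z": 0,"spin": 0,"fingers": 1},{"x": -2,"y": 0,"z": 0,"spin": 0,"fingers": 1},{"x": -2,"y": 0,"z": 0,"spin": 0,"fingers": 1}])

```text
clock: 10.82
eef_pos: [0.5782, 0.031, 0.1042]
tool_rot: [0.13, 0.991, 0.0, -0.0]
ft_force: [-2.5, 2.5, 0.8]
grip_width: 0.0
grasp_force: 1.6
```

Call:
jog_arm(motion=[{"x": -1,"y": 0,"z": 0,"spin": 0,"fingers": 1},{"x": -2,"y": 0,"z": 0,"spin": 0,"fingers": 1},{"x": -2,"y": 0,"z": 0,"spin": 0,"fingers": 1}])

```text
clock: 11.2
eef_pos: [0.5798, 0.0305, 0.1043]
tool_rot: [0.13, 0.991, 0.0, -0.0]
ft_force: [-3.4, 3.1, 0.5]
grip_width: 0.0002
grasp_force: 2.1
```

Call:
jog_arm(motion=[{"x": -1,"y": 0,"z": 0,"spin": 0,"fingers": 1},{"x": -1,"y": 0,"z": 0,"spin": 0,"fingers": 1},{"x": -1,"y": 0,"z": 0,"spin": 0,"fingers": 1}])

```text
clock: 11.58
eef_pos: [0.5798, 0.0306, 0.1042]
tool_rot: [0.13, 0.991, 0.0, -0.001]
ft_force: [-6.4, 3.8, 1.6]
grip_width: -0.0001
grasp_force: 3.4
```

Call:
jog_arm(motion=[{"x": -1,"y": 0,"z": 0,"spin": 0,"fingers": 1},{"x": -1,"y": 0,"z": 0,"spin": 0,"fingers": 1},{"x": -1,"y": 0,"z": 0,"spin": 0,"fingers": 1}])

```text
clock: 11.95
eef_pos: [0.5798, 0.0305, 0.1042]
tool_rot: [0.13, 0.991, 0.0, -0.002]
ft_force: [-7.8, 5.5, 3.7]
grip_width: -0.0
grasp_force: 4.6
```

It stands rigid at the 0.20 rad stop, so this is the sound lever. I'll firm up the hold to about 15 N.

Call:
jog_arm(motion=[{"x": -1,"y": 0,"z": 0,"spin": 0,"fingers": 1},{"x": -2,"y": 0,"z": 0,"spin": 0,"fingers": 1},{"x": -3,"y": 0,"z": 0,"spin": 0,"fingers": 1},{"x": -3,"y": 0,"z": 0,"spin": 0,"fingers": 1},{"x": -3,"y": 0,"z": 0,"spin": 0,"fingers": 1},{"x": -3,"y": 0,"z": 0,"spin": 0,"fingers": 1}])

```text
clock: 12.7
eef_pos: [0.5799, 0.0305, 0.1041]
tool_rot: [0.13, 0.992, 0.001, -0.005]
ft_force: [-14.7, 7.4, 7.8]
grip_width: -0.0001
grasp_force: 8.3
```

Call:
jog_arm(motion=[{"x": 0,"y": 0,"z": 0,"spin": 0,"fingers": 1},{"x": 0,"y": 0,"z": 0,"spin": 0,"fingers": 1},{"x": 0,"y": 0,"z": 0,"spin": 0,"fingers": 1},{"x": 0,"y": 0,"z": 0,"spin": 0,"fingers": 1}])

```text
clock: 13.2
eef_pos: [0.5799, 0.0305, 0.1041]
tool_rot: [0.13, 0.992, 0.001, -0.005]
ft_force: [-14.6, 7.0, 9.9]
grip_width: -0.0001
grasp_force: 8.3
```

```bash
python3 -c "
from workcell import readout,bot
print(readout.get_obs()['ft_force']);print(bot.job_done())"
```

```text
[-14.56881729   6.98425748   9.9167202 ]
the job is handed in; nothing more can be done
None
```

The left lever was the worn one: pressed in to the grip, it sprang back out; the right, sound lever is held at its stop with about 16 N sideways, and the job is handed in at 13.2 s (no verdict shown).

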